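# Line up the bench supplies by height

## Robot

A 6-joint arm with a two-finger parallel gripper is mounted at the origin on a cart in front of the work surface, level with it; the furniture and walls round the work are solid. World frame = base frame: x ahead of the robot, y to its left, z up, the work surface at z = 0. Lengths are in m, angles in rad, forces in N, time in s.
With the tool pointing down it reaches from about 0.3 to 0.825 m from the base axis. Payload 5.4 kg.
Tool frame: the origin (TCP) lies midway between the tips of the shut fingers; the grasp point (between the pads) lies 19 mm behind it; z points along the fingers, x is the direction in which the jaws open and shut, and the axes are right-handed (so a half turn about z gives the same grasp; the last joint's range is limited). The gripper opens to 92 mm and grips with 3 to 60 N. Pads are 20 mm wide; open, the fingers measure 128 mm over their backs; the gripper's body (75 mm by 189 mm) begins 69 mm behind the grasp point.
Start: joints at [0.96, 0.158, 1.597, -0, 1.386, -0.21], TCP at [0.224, 0.529, 0.215] pointing down, gripper open.
Joint ranges: [-2.91, 2.91], [-0.94, 2.29], [0.18, 2.7], [-1.29, 4.43], [0.17, 2.64], [-3, 3]. Speed limits (rad/s): [2.57, 2.57, 3.14, 3.14, 3.14, 3.14].

## Interface

Orientations are given as a 3x3 rotation matrix whose columns are the frame's x, y, z axes.
In Python, from cell import env gives the robot as it stands. The module is installed in compiled form; this text tells all that it offers.
- The arm moves only by the shell command python3 -m creep 'ROWS'. ROWS is JSON, a list of rows, each a list of 3 entries, a list of its own where there are three numbers: the shift along the tool's x, y, z as a fraction of full scale, then the turn, a rotation vector about the tool's x, y, z as a fraction of full scale, then the opening, from -1 (shut) to 1 (fully open), so that 0 is half open. A call has 1 to 8 rows; each row is the pose to reach, as a shift and turn from the pose measured when the call began, along the tool's axes at that moment, turning the shorter way round; what a row does not reach only later rows make up. Full scale, the value 1, is 0.25 m for a shift and 180 degrees for a turn. A row lasts 1/8 s, in which the tool goes at most 62.5 mm and 10.7 degrees, less where a joint would pass 70% of its speed; a pose out of reach is approached as far as the arm can. A call with a number of a shift or a turn outside -1 to 1 is refused whole. A call with a gripper value outside its range is refused whole. The fingers move at their own pace and stop on an object; the grip force is fixed at half the most. Time passes only in rows, so rows that repeat a pose let the fingers close. It gives the time, the measured TCP pose, the force and the opening at its end, in the units of the state.
- env.state(): the state, without advancing time (a new reading comes with each control period).
- env.read_camera(name): name is "side" or "top" or "wrist"; returns a dict with "image" (400x640x3 uint8, red, green, blue), "fx", "fy", "cx", "cy" (pixels), "position" and "orientation" of the camera in the world. Camera axes: x right, y up, looking along -z (the intrinsics and any distortion apply to the point x, -y, -z); pixel columns grow to the right and rows downward; lengths in m; the calibration is good to about 2 mm. The wrist camera is an equidistant fisheye: a pixel r from the principal point sees the ray r / f radians off the axis. A picture is of the moment at which its call begins. There is no depth.
- env.job_done(): hands the job in, once; it reports no verdict.
The state is a dict: "time": time; "qpos": joint angles; "qd": joint speeds; "effort": joint torques, N m; "position": TCP position; "ee_rot": TCP orientation; "contact_force": force on the tool from outside, world axes, zero at the start; "moment": the same for the moment, N m; "gripper_width": finger opening in m.
Only numpy, scipy, OpenCV 4.12 (cv2) and the standard library are available. Lean on these libraries where they do the work, as an engineer would, in place of code of your own. Each camera call takes 0.05 s, during which the arm holds its last target. There are 200 camera calls.

## Task

Take the oil bottle, the wax stick, the blue paste tub and the red-lidded screw tin that stand on the open desk just beyond the wooden board (not the similar ones farther back) and put them on the wooden board, one standing upright in the middle of each black pad, in order of height: the tallest on the pad next to the red end block, then ever shorter towards the grey end block. Keep all four upright the whole time and leave the green circuit board where it lies.

Things in the scene. Friction and masses are not known exactly. Their poses are not given: they have to be found in the camera images.
- oil_bottle: yellow needle-nose oil bottle, loose, upright, 98 mm tall: body 32 mm across up to z = 56 mm, neck 22 mm across from z = 56 to 72 mm (good to grip; axis of body and neck 2 mm towards its -y from the origin), thin spout with a strap loop above. About 30 g. Starts on the open desk between board and vice. Origin at the centre of its underside, z up.
- wax_stick: round stick with teal body and white cap, loose, upright, 70 mm tall, 23 mm across (cap 24 mm, z = 51 to 70 mm). About 30 g. Starts on the open desk between board and vice. Origin at the centre of its underside, z up.
- paste_tub: round dark-blue tub with cyan screw lid, loose, upright, 48 mm tall, 46 mm across (lid 49 mm, z = 30 to 48 mm). About 70 g. Starts on the open desk between board and vice. Origin at the centre of its underside, z up.
- screw_tin: round low tin, pale with a brick-red lid, loose, upright, 24 mm tall, 62 mm across (lid 64 mm, z = 16 to 24 mm). About 90 g. Starts on the open desk between board and vice. Origin at the centre of its underside, z up.
- pad_a: flat round black rubber pad, 72 mm across and 3 mm thick, with a thin grey ring, fixed on the wooden board; origin at the centre of its underside (z = 12 mm), so its top is 15 mm above the desk. The four pads look alike and stand in one straight row 90 mm apart; which letter stands where in the row changes from start to start
- pad_b: flat round black rubber pad, 72 mm across and 3 mm thick, with a thin grey ring, fixed on the wooden board; origin at the centre of its underside (z = 12 mm), so its top is 15 mm above the desk. The four pads look alike and stand in one straight row 90 mm apart; which letter stands where in the row changes from start to start
- pad_c: flat round black rubber pad, 72 mm across and 3 mm thick, with a thin grey ring, fixed on the wooden board; origin at the centre of its underside (z = 12 mm), so its top is 15 mm above the desk. The four pads look alike and stand in one straight row 90 mm apart; which letter stands where in the row changes from start to start
- pad_d: flat round black rubber pad, 72 mm across and 3 mm thick, with a thin grey ring, fixed on the wooden board; origin at the centre of its underside (z = 12 mm), so its top is 15 mm above the desk. The four pads look alike and stand in one straight row 90 mm apart; which letter stands where in the row changes from start to start
- red_end: red end block, 70 x 18 x 20 mm, fixed across one end of the wooden board (95 x 450 x 12 mm, fixed flat on the desk); a grey block of the same shape is at the other end. Origin at the centre of its underside (z = 12 mm), in line with the row of pads, 70 mm from the centre of the nearest pad. It may be at the left or at the right end
- circuit_board: green circuit board with small parts on it, 63 x 77 x 15 mm, loose, lying on the desk to the left of the wooden board; not to be disturbed. Origin at the centre of its underside
Mind the look-alikes: they are no part of the job. Leave any pink look-alike of the wax_stick alone. What is shaped like the screw_tin but orange is not meant.

How it is judged:
By the outcome, as a careful person would: the job done as asked, in the order asked, and still so for the second after the job is handed in, with the robot touching nothing.
It also fails if it takes over 96 s, if anything falls off the work surface, if the arm or the gripper's body presses on something with over 40 N, if the wrist force passes 120 N, or if a joint passes its speed limit or range.

## Working session

There is one attempt and no reset: what is moved stays moved. The work goes in short steps, Python scripts to look and compute and a shell command to move; the robot and the scene stay as the last step left them, time stands still between calls to the robot, and variables do not carry over. Pictures are saved under pics/ and viewed, about 12 in all and at most 16, crops included, and the job is handed in when it is done.

```bash
mkdir -p pics
python3 - <<'E'
from cell import env
import cv2,numpy as np
for n in("top","side","wrist"):
    c=env.read_camera(n); cv2.imwrite(f"pics/{n}0.png",c["image"][:,:,::-1])
    print(n,c["fx"],c["fy"],c["cx"],c["cy"],np.round(c["position"],4).tolist(),np.round(c["orientation"],4).tolist(),[k for k in c if k not in("image",)])
s=env.state();print(s)
E
```

```text
top 441.98487769053577 441.98487769053577 316.53357875071896 197.88869548185158 [0.4394, 0.0112, 1.1473] [[0.0142, 0.9936, -0.112], [-0.9995, 0.0174, 0.0279], [0.0297, 0.1115, 0.9933]] ['fx', 'fy', 'cx', 'cy', 'position', 'orientation']
side 418.37657920898374 418.37657920898374 318.1655646418934 196.88614588228975 [0.6019, -0.9252, 0.6222] [[0.9986, -0.0326, 0.0404], [0.0517, 0.5474, -0.8353], [0.0051, 0.8363, 0.5483]] ['fx', 'fy', 'cx', 'cy', 'position', 'orientation']
wrist 309.70691628693146 309.70691628693146 314.53682689235325 197.23103894831834 [0.1614, 0.555, 0.3826] [[0.3894, -0.8946, -0.2193], [0.9211, 0.3778, 0.0944], [-0.0016, -0.2387, 0.9711]] ['fx', 'fy', 'cx', 'cy', 'position', 'orientation']
{'time': 0.15, 'qpos': array([ 9.59920455e-01,  1.58911064e-01,  1.59790709e+00,  3.63326217e-06,
        1.38623449e+00, -2.10106093e-01]), 'qd': array([ 0.00019549, -0.00103868, -0.00319921, -0.00130286,  0.00110555,
       -0.00017785]), 'effort': array([-1.08714768e-03, -3.85919166e+01, -3.22432601e+01,  7.00632110e-02,
        3.51519941e-02, -9.16391400e-05]), 'position': array([0.2240625 , 0.52902527, 0.21385928]), 'ee_rot': array([[ 3.90127256e-01,  9.20760565e-01, -8.40351799e-04],
       [ 9.20759842e-01, -3.90128040e-01, -1.19389286e-03],
       [-1.42713426e-03, -3.07992044e-04, -9.99998934e-01]]), 'contact_force': array([ 0.21745216, -0.33862347,  0.07476602]), 'moment': array([ 0.07885614, -0.01443342, -0.00531303]), 'gripper_width': 0.09186929718842306}
```

View pics/top0.png

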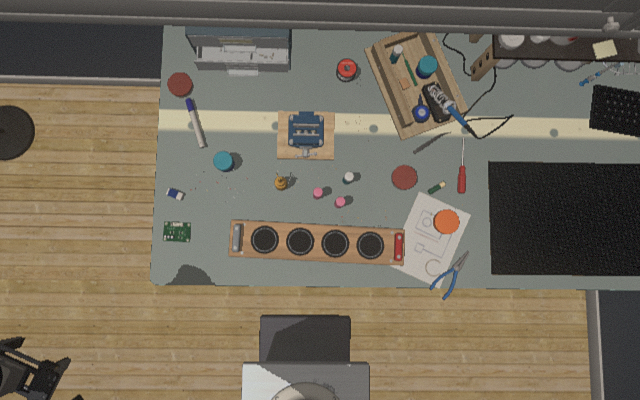

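View pics/side0.png

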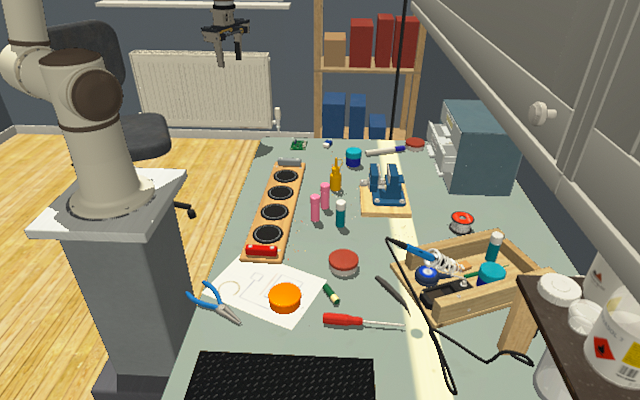

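The top view shows the board at the row y≈242, with the red end at (399,247) on the right and the grey end at (237,237) on the left.

Which object is meant, with look-alikes in top-view pixels:
- **Tub:** (223,161) on the open desk, not the one in the tray at (427,67).
- **Stick:** the teal stick with white cap at (348,178). The pink ones are at (318,193) and (340,202), and another teal one is in the tray at (397,52).
- **Tin:** red at (404,178). The one farther back is at (180,84), and the orange one is at (446,222).
- **Bottle:** (281,183), the only one.

I'll confirm these in one enlarged crop and measure.

```bash
cat > h.py <<'E'
from cell import env
import cv2,numpy as np
def ray(c,u,v):
    p=np.array([(u-c["cx"])/c["fx"],-(v-c["cy"])/c["fy"],-1.0]); return np.array(c["orientation"])@p
def plane(c,u,v,z):
    o=np.array(c["position"]);d=ray(c,u,v);return o+d*(z-o[2])/d[2]
def proj(c,P):
    q=np.array(c["orientation"]).T@(np.array(P)-c["position"]); return np.array([c["cx"]+c["fx"]*q[0]/-q[2],c["cy"]-c["fy"]*q[1]/-q[2]])
def blobs(c,lo,hi,box,amin=8):
    u0,v0,u1,v1=box; im=c["image"][v0:v1,u0:u1]; h=cv2.cvtColor(im,cv2.COLOR_RGB2HSV)
    m=cv2.inRange(h,np.array(lo),np.array(hi)); n,l,s,ce=cv2.connectedComponentsWithStats(m)
    return [(round(ce[i][0]+u0,1),round(ce[i][1]+v0,1),int(s[i][4]),s[i][2:4].tolist()) for i in range(1,n) if s[i][4]>=amin]
E
python3 - <<'E'
from h import *
c=env.read_camera("top")
B=(160,140,460,270)
for nm,lo,hi,box,z in [("tub",(85,90,60),(105,255,255),(200,140,250,180),.048),("tin",(0,100,50),(12,255,200),(385,160,422,195),.024),("cap",(0,0,150),(180,60,255),(338,168,362,190),.07),("teal",(75,90,30),(105,255,255),(335,165,362,195),.03),("pink",(150,60,80),(178,255,255),B,.07),("bottle",(10,110,60),(30,255,255),(268,168,296,195),.056),("pads",(0,0,0),(180,255,70),(240,222,392,262),.015),("red",(0,150,60),(8,255,255),(388,228,410,262),.032),("pcb",(40,80,30),(80,255,255),(160,215,195,245),.01)]:
    for b in blobs(c,lo,hi,box): print(nm,b,np.round(plane(c,b[0],b[1],z),4)[:2])
cv2.imwrite("pics/crop1.png",cv2.resize(c["image"][145:265,160:425,::-1],None,fx=3,fy=3,interpolation=cv2.INTER_CUBIC))
E
```

```text
tub (np.float64(222.6), np.float64(160.5), 275, [18, 19]) [0.6536 0.2177]
tin (np.float64(404.0), np.float64(176.9), 457, [25, 24]) [ 0.6246 -0.246 ]
cap (np.float64(348.6), np.float64(176.0), 62, [9, 9]) [ 0.6167 -0.0976]
pink (np.float64(317.3), np.float64(192.6), 91, [10, 12]) [ 0.5739 -0.0208]
pink (np.float64(339.5), np.float64(201.9), 90, [12, 11]) [ 0.5519 -0.0756]
bottle (np.float64(280.2), np.float64(182.7), 125, [12, 15]) [0.5988 0.0715]
pads (np.float64(264.1), np.float64(239.2), 471, [28, 27]) [0.459  0.1113]
pads (np.float64(299.7), np.float64(241.2), 466, [28, 27]) [0.4552 0.0207]
pads (np.float64(334.9), np.float64(243.2), 472, [27, 27]) [ 0.4514 -0.0692]
pads (np.float64(369.9), np.float64(245.1), 470, [27, 27]) [ 0.4479 -0.1589]
red (np.float64(398.0), np.float64(247.3), 130, [7, 27]) [ 0.4433 -0.2275]
pcb (np.float64(177.8), np.float64(232.1), 223, [26, 19]) [0.4738 0.3311]
```

View pics/crop1.png

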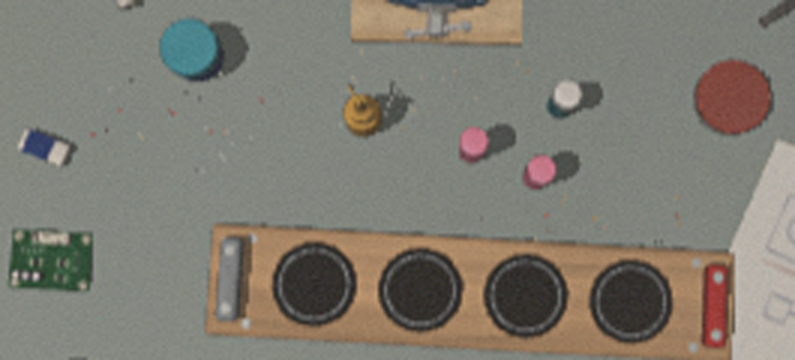

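The crop confirms all four targets: tub at crop (190,48), bottle (362,113), teal stick with white cap (567,95) and red tin (733,97). The pads measure 90 mm apart, and red_end is about 69 mm from the last pad, as specified. From red to grey they are P1 (.448,-.159), P2 (.4515,-.069), P3 (.455,.021) and P4 (.459,.111).

I'll approach the bottle first, with the jaws along world y.

```bash
cat > go.py <<'E'
import sys,numpy as np
from scipy.spatial.transform import Rotation as R
from cell import env
def go(x,y,z,yaw=90):
    s=env.state(); M=np.array(s["ee_rot"]); a=np.radians(yaw)
    T=np.array([[np.cos(a),np.sin(a),0],[np.sin(a),-np.cos(a),0],[0,0,-1.]])
    d=M.T@(np.array([x,y,z])-s["position"])/.25; r=R.from_matrix(M.T@T).as_rotvec()/np.pi
    print("shift",np.round(d,3),"turn",np.round(r,3),"t",round(s["time"],2),"pos",np.round(s["position"],4),"w",round(s["gripper_width"],4))
if __name__=="__main__": go(*map(float,sys.argv[1:]))
E
python3 go.py .599 .0715 .20
```

```text
shift [-1.1    2.095  0.057] turn [-0.     0.    -0.128] t 0.2 pos [0.2241 0.5291 0.214 ] w 0.0919
```

```bash
python3 -m creep '[[[-0.13,0.25,0],[0,0,-0.03],0],[[-0.26,0.5,0],[0,0,-0.06],0],[[-0.39,0.74,0],[0,0,-0.1],0],[[-0.5,0.95,0.05],[0,0,-0.128],0],[[-0.52,1,0.05],[0,0,-0.128],0],[[-0.52,1,0.05],[0,0,-0.128],0],[[-0.52,1,0.05],[0,0,-0.128],0]]'; python3 go.py .599 .0715 .20
```

```text
time: 1.08
position: [0.4031, 0.3124, 0.2016]
ee_rot: [[-0.002, 1.0, -0.001], [1.0, 0.002, -0.001], [-0.001, -0.001, -1.0]]
contact_force: [0.0, -0.4, 0.4]
gripper_width: 0.0462
shift [-0.965  0.782  0.006] turn [-0.  0.  0.] t 1.07 pos [0.4031 0.3124 0.2016] w 0.0462
```

```bash
python3 -m creep '[[[-0.19,0.16,0],[0,0,0],0],[[-0.38,0.31,0],[0,0,0],0],[[-0.58,0.47,0],[0,0,0],0],[[-0.77,0.63,0],[0,0,0],0],[[-0.965,0.782,0],[0,0,0],0],[[-0.965,0.782,0.006],[0,0,0],0],[[-0.965,0.782,0.006],[0,0,0],0]]'
python3 - <<'E'
from h import *
c=env.read_camera("wrist"); cv2.imwrite("pics/w1.png",c["image"][:,:,::-1])
E
```

```text
time: 1.95
position: [0.5983, 0.0731, 0.1996]
ee_rot: [[-0.003, 1.0, -0.002], [1.0, 0.003, 0.0], [0.0, -0.002, -1.0]]
contact_force: [0.0, 0.1, 0.5]
gripper_width: 0.0457
```

View pics/w1.png

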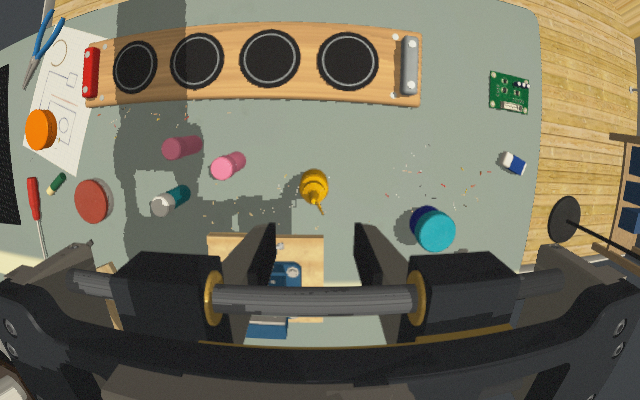

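The wrist view shows the bottle at (315,187), between the open fingers and slightly nearer to the camera, plus all pads and targets. I'll measure with the fisheye model and zoom in on the bottle.

```bash
cat >> h.py <<'E'
def wplane(c,u,v,z):
    p=np.array([u-c["cx"],v-c["cy"]])/c["fx"]; t=np.hypot(*p); n=p/t
    d=np.array(c["orientation"])@np.array([np.sin(t)*n[0],-np.sin(t)*n[1],-np.cos(t)])
    o=np.array(c["position"]); return o+d*(z-o[2])/d[2]
def wproj(c,P):
    q=np.array(c["orientation"]).T@(np.array(P)-c["position"]); x,y,z=q[0],-q[1],-q[2]
    h=np.hypot(x,y); r=c["fx"]*np.arctan2(h,z); return np.array([c["cx"]+r*x/h,c["cy"]+r*y/h])
E
python3 - <<'E'
from h import *
c=env.read_camera("wrist")
for nm,lo,hi,box,z in [("bottle",(10,150,60),(30,255,255),(290,150,345,235),.056),("tubdark",(85,90,60),(105,255,255),(400,195,470,260),.048),("tin",(0,100,30),(12,255,255),(65,165,125,230),.024),("cap",(0,0,90),(180,40,255),(145,185,180,222),.066),("pads",(0,0,0),(180,255,60),(100,25,400,100),.015),("red",(0,150,60),(8,255,255),(75,40,110,105),.032)]:
    for b in blobs(c,lo,hi,box,60): print(nm,b,np.round(wplane(c,b[0],b[1],z),4)[:2])
im=c["image"].copy()
A=(0.597,.0715)
im=cv2.resize(im[150:235,270:370,::-1],None,fx=6,fy=6,interpolation=cv2.INTER_CUBIC)
def d(P,r,col):
    for a in np.linspace(0,2*np.pi,40):
        u=(wproj(c,[P[0]+r*np.cos(a),P[1]+r*np.sin(a),P[2]])-[270,150])*6+3; cv2.circle(im,(int(u[0]),int(u[1])),1,col,-1)
d((*A,0.001),.016,(0,0,255)); d((*A,.056),.016,(255,0,0)); d((*A,.072),.011,(0,255,0))
cv2.imwrite("pics/w1c.png",im)
E
```

```text
bottle (np.float64(313.2), np.float64(186.7), 784, [29, 41]) [0.5956 0.0719]
tubdark (np.float64(434.2), np.float64(230.8), 1317, [41, 42]) [0.6482 0.2124]
tin (np.float64(90.7), np.float64(200.9), 1155, [34, 44]) [ 0.6212 -0.2406]
cap (np.float64(160.1), np.float64(204.1), 1136, [35, 37]) [ 0.6129 -0.0973]
pads (np.float64(270.0), np.float64(59.9), 593, [60, 58]) [0.4563 0.0221]
pads (np.float64(195.8), np.float64(60.8), 1987, [54, 57]) [ 0.4508 -0.0682]
pads (np.float64(345.6), np.float64(62.8), 589, [60, 58]) [0.46   0.1079]
pads (np.float64(269.0), np.float64(57.7), 1652, [47, 45]) [0.4537 0.0209]
pads (np.float64(347.6), np.float64(60.5), 1677, [47, 46]) [0.4572 0.1102]
pads (np.float64(134.6), np.float64(66.7), 1615, [44, 53]) [ 0.447 -0.156]
red (np.float64(90.9), np.float64(72.4), 688, [18, 51]) [ 0.4466 -0.2185]
```

View pics/w1c.png

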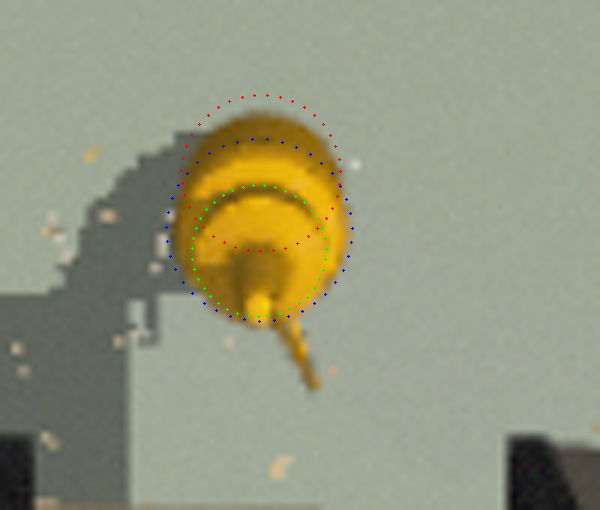

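The bottle's base and shoulder put its axis at about (.599, .0715), which agrees with the top view. If I gripped the neck, the fingertips would reach past it onto the body, so I'll grip the 32 mm body at z≈44 mm instead.

```bash
python3 -m creep '[[[0,0,0.15],[0,0,0],0],[[-0.006,0.003,0.3],[0,0,0],0],[[-0.006,0.003,0.45],[0,0,0],0],[[-0.006,0.003,0.58],[0,0,0],0],[[-0.006,0.003,0.66],[0,0,0],0],[[-0.006,0.003,0.7],[0,0,0],0],[[-0.006,0.003,0.7],[0,0,0],0],[[-0.006,0.003,0.7],[0,0,0],0]]' && python3 -m creep '[[[0,0,0],[0,0,0],-0.25],[[0,0,0],[0,0,0],-0.35],[[0,0,0],[0,0,0],-0.6],[[0,0,0],[0,0,0],-1],[[0,0,0],[0,0,0],-1],[[0,0,0],[0,0,0],-1],[[0,0,0],[0,0,0],-1],[[0,0,0],[0,0,0],-1]]'
```

```text
time: 3.05
position: [0.5997, 0.072, 0.0264]
ee_rot: [[-0.004, 1.0, 0.001], [1.0, 0.004, -0.0], [-0.0, 0.001, -1.0]]
contact_force: [0.3, -0.4, 0.5]
gripper_width: 0.0465
time: 4.05
position: [0.6007, 0.0719, 0.0275]
ee_rot: [[-0.004, 1.0, 0.003], [1.0, 0.004, -0.001], [-0.001, 0.003, -1.0]]
contact_force: [0.1, -0.1, 5.5]
gripper_width: 0.0306
```

Gripped at 30.6 mm. Next I lift it and take it over P1.

```bash
python3 -m creep '[[[0,0,-0.05],[0,0,0],-1],[[0,0,-0.12],[0,0,0],-1],[[0,0,-0.24],[0,0,0],-1],[[0,0,-0.36],[0,0,0],-1],[[0,0,-0.44],[0,0,0],-1],[[0,0,-0.48],[0,0,0],-1],[[0,0,-0.48],[0,0,0],-1]]'; python3 go.py .4475 -.158 .14
python3 - <<'E'
from h import *
c=env.read_camera("wrist"); s=env.read_camera("side")
u=np.vstack([c["image"][100:300,200:440],s["image"][90:290,250:490]])[:,:,::-1]
cv2.imwrite("pics/g1.png",cv2.resize(u,None,fx=1.5,fy=1.5))
E
```

```text
time: 4.92
position: [0.6005, 0.0719, 0.1478]
ee_rot: [[-0.004, 1.0, 0.003], [1.0, 0.004, -0.001], [-0.001, 0.003, -1.0]]
contact_force: [0.5, -0.8, 0.4]
gripper_width: 0.0303
shift [-0.917 -0.616  0.03 ] turn [0.001 0.    0.001] t 4.92 pos [0.6005 0.0719 0.1478] w 0.0303
```

View pics/g1.png

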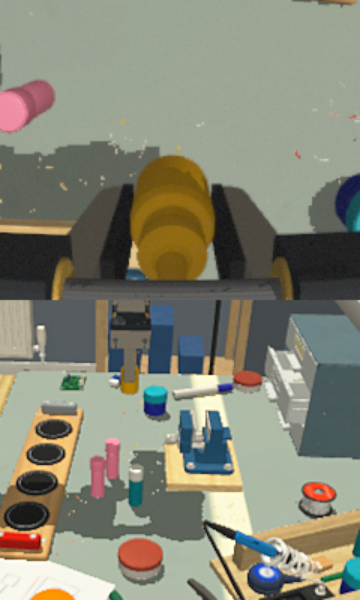

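The bottle hangs upright in the jaws, with its base about 120 mm up. I'll carry it to P1.

```bash
python3 -m creep '[[[-0.1,-0.07,0],[0,0,0],-1],[[-0.25,-0.17,0],[0,0,0],-1],[[-0.43,-0.29,0],[0,0,0],-1],[[-0.6,-0.4,0],[0,0,0],-1],[[-0.76,-0.51,0],[0,0,0],-1],[[-0.87,-0.58,0],[0,0,0],-1],[[-0.917,-0.616,0.03],[0,0,0.001],-1],[[-0.917,-0.616,0.03],[0,0,0.001],-1]]'; python3 go.py .4475 -.158 .043
python3 - <<'E'
from h import *
c=env.read_camera("wrist"); s=env.state()
im=c["image"].copy(); p=s["position"]
im=cv2.resize(im[100:300,230:400,::-1],None,fx=3,fy=3,interpolation=cv2.INTER_CUBIC)
def d(P,r,col):
    for a in np.linspace(0,2*np.pi,50):
        u=(wproj(c,[P[0]+r*np.cos(a),P[1]+r*np.sin(a),P[2]])-[230,100])*3+1; cv2.circle(im,(int(u[0]),int(u[1])),1,col,-1)
d((p[0],p[1],p[2]-.0275),.016,(0,0,255)); d((.4475,-.158,.015),.036,(0,255,0)); d((p[0],p[1],p[2]+.0285),.016,(255,0,0))
cv2.imwrite("pics/p1.png",im)
E
```

```text
time: 6.02
position: [0.4455, -0.1574, 0.1372]
ee_rot: [[0.0, 1.0, -0.001], [1.0, -0.0, 0.002], [0.002, -0.001, -1.0]]
contact_force: [-0.5, -0.3, -0.5]
gripper_width: 0.0303
shift [-0.003  0.008  0.377] turn [-0.    -0.001 -0.   ] t 6.03 pos [ 0.4455 -0.1574  0.1372] w 0.0303
```

View pics/p1.png

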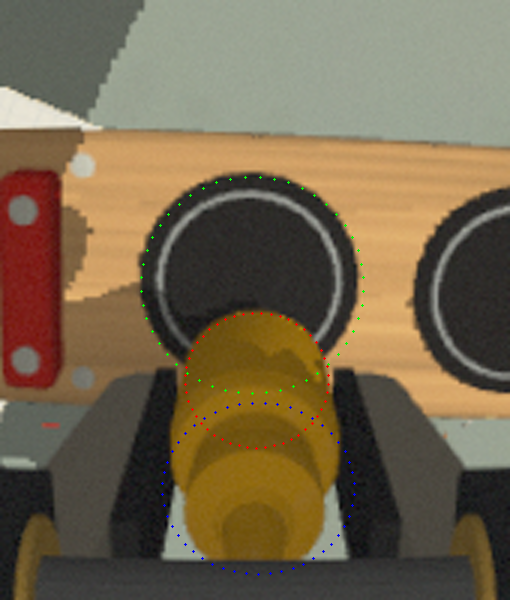

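The red predicted base circle matches the bottle, so it sits on the tool axis. The pad is about 1.5 mm off towards -y, so I correct for that and lower.

```bash
python3 -m creep '[[[-0.006,0.004,0.08],[0,0,0],-1],[[-0.006,0.004,0.18],[0,0,0],-1],[[-0.006,0.004,0.27],[0,0,0],-1],[[-0.006,0.004,0.33],[0,0,0],-1],[[-0.006,0.004,0.36],[0,0,0],-1],[[-0.006,0.004,0.375],[0,0,0],-1],[[-0.006,0.004,0.375],[0,0,0],-1],[[-0.006,0.004,0.375],[0,0,0],-1]]'; python3 go.py .4465 -.159 .0425
```

```text
time: 7.08
position: [0.4476, -0.1588, 0.0446]
ee_rot: [[-0.001, 1.0, 0.0], [1.0, 0.001, 0.001], [0.001, 0.0, -1.0]]
contact_force: [0.1, -1.0, -0.2]
gripper_width: 0.0303
shift [-0.001 -0.005  0.009] turn [ 0. -0.  0.] t 7.08 pos [ 0.4476 -0.1588  0.0446] w 0.0303
```

```bash
python3 -m creep '[[[0,-0.003,0.006],[0,0,0],-1],[[0,-0.004,0.01],[0,0,0],-1],[[0,-0.004,0.012],[0,0,0],-1],[[0,-0.004,0.012],[0,0,0],-1]]' && python3 -m creep '[[[0,0,0],[0,0,0],-0.25],[[0,0,0],[0,0,0],-0.1],[[0,0,0],[0,0,0],0],[[0,0,0],[0,0,0],0],[[0,0,-0.1],[0,0,0],0],[[0,0,-0.25],[0,0,0],0],[[0,0,-0.45],[0,0,0],0],[[0,0,-0.6],[0,0,0],0]]';  python3 go.py .6155 -.0973 .19
```

```text
time: 7.58
position: [0.447, -0.159, 0.0425]
ee_rot: [[-0.001, 1.0, 0.001], [1.0, 0.001, 0.0], [0.0, 0.001, -1.0]]
contact_force: [-2.2, 2.1, 6.7]
gripper_width: 0.0304
time: 8.57
position: [0.4472, -0.1592, 0.1946]
ee_rot: [[-0.001, 1.0, 0.002], [1.0, 0.001, -0.001], [-0.001, 0.002, -1.0]]
contact_force: [1.0, 0.7, 0.2]
gripper_width: 0.0457
shift [0.247 0.673 0.02 ] turn [0.001 0.    0.   ] t 8.57 pos [ 0.4472 -0.1592  0.1946] w 0.0457
```

Bottle released after touching the pad (6.7 N). Next the wax stick: I move above it and check from near.

```bash
python3 -m creep '[[[0.05,0.13,0],[0,0,0],0],[[0.12,0.32,0],[0,0,0],0],[[0.19,0.5,0],[0,0,0],0],[[0.235,0.62,0],[0,0,0],0],[[0.247,0.673,0.02],[0,0,0],0],[[0.247,0.673,0.02],[0,0,0],0],[[0.247,0.673,0.02],[0,0,0],0]]'
cat >> h.py <<'E'
def overlay(name,u0,v0,u1,v1,k,circles):
    c=env.read_camera("wrist"); im=cv2.resize(c["image"][v0:v1,u0:u1,::-1],None,fx=k,fy=k,interpolation=cv2.INTER_CUBIC)
    for x,y,z,r,col in circles:
        for a in np.linspace(0,2*np.pi,50):
            u=(wproj(c,[x+r*np.cos(a),y+r*np.sin(a),z])-[u0,v0])*k+k/2; cv2.circle(im,(int(u[0]),int(u[1])),1,col,-1)
    cv2.imwrite(name,im)
E
python3 - <<'E'
from h import *
overlay("pics/x1.png",180,20,440,280,3*0.75,[(.6155,-.0973,.07,.012,(255,0,0)),(.6155,-.0973,.0,.0115,(0,0,255)),(.447,-.159,.015,.016,(0,255,0)),(.447,-.159,.015,.036,(0,255,0))])
E
```

```text
time: 9.45
position: [0.6145, -0.0979, 0.1898]
ee_rot: [[0.0, 1.0, 0.002], [1.0, -0.0, -0.001], [-0.001, 0.002, -1.0]]
contact_force: [-0.5, 0.3, 0.4]
gripper_width: 0.0459
```

View pics/x1.png

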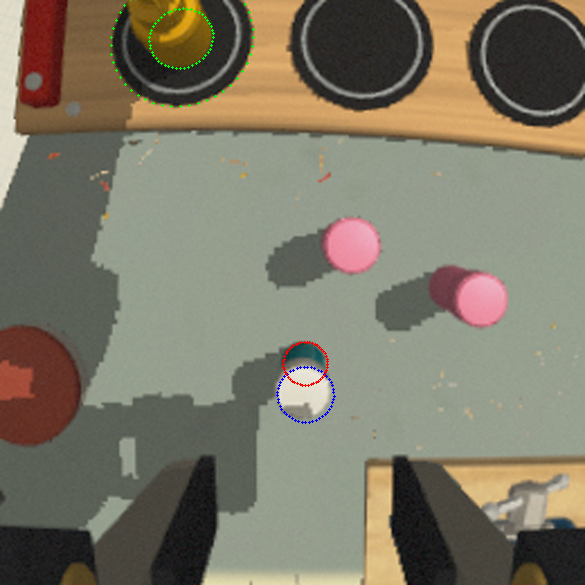

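The circles match the wax stick at (.6155,-.0973). The bottle stands centred on P1. I descend with the opening at 46 mm.

```bash
python3 -m creep '[[[0.002,0.004,0.13],[0,0,0],0],[[0.002,0.004,0.27],[0,0,0],0],[[0.002,0.004,0.4],[0,0,0],0],[[0.002,0.004,0.52],[0,0,0],0],[[0.002,0.004,0.59],[0,0,0],0],[[0.002,0.004,0.623],[0,0,0],0],[[0.002,0.004,0.623],[0,0,0],0],[[0.002,0.004,0.623],[0,0,0],0]]' && python3 -m creep '[[[0,0,0],[0,0,0],-0.3],[[0,0,0],[0,0,0],-0.45],[[0,0,0],[0,0,0],-0.6],[[0,0,0],[0,0,0],-1],[[0,0,0],[0,0,0],-1],[[0,0,0],[0,0,0],-1],[[0,0,0],[0,0,0],-1],[[0,0,0],[0,0,0],-1]]' && python3 -m creep '[[[0,0,-0.05],[0,0,0],-1],[[0,0,-0.12],[0,0,0],-1],[[0,0,-0.24],[0,0,0],-1],[[0,0,-0.36],[0,0,0],-1],[[0,0,-0.43],[0,0,0],-1],[[0,0,-0.46],[0,0,0],-1],[[0,0,-0.46],[0,0,0],-1]]'; python3 go.py .451 -.0695 .15
```

```text
time: 10.5
position: [0.6168, -0.098, 0.0356]
ee_rot: [[0.0, 1.0, 0.004], [1.0, -0.0, -0.002], [-0.002, 0.004, -1.0]]
contact_force: [0.2, -0.2, -0.1]
gripper_width: 0.0459
time: 11.5
position: [0.6172, -0.0981, 0.0361]
ee_rot: [[0.0, 1.0, 0.005], [1.0, -0.0, -0.002], [-0.002, 0.005, -1.0]]
contact_force: [0.2, -0.9, 5.3]
gripper_width: 0.0235
time: 12.38
position: [0.6165, -0.0979, 0.151]
ee_rot: [[0.0, 1.0, 0.005], [1.0, -0.0, -0.002], [-0.002, 0.005, -1.0]]
contact_force: [0.0, -0.7, -1.2]
gripper_width: 0.0237
shift [ 0.113 -0.662  0.001] turn [ 0.002  0.001 -0.   ] t 12.38 pos [ 0.6165 -0.0979  0.151 ] w 0.0237
```

Gripped at 23.6 mm, as expected. I carry it to P2.

```bash
python3 -m creep '[[[0.015,-0.08,0],[0,0,0],-1],[[0.04,-0.22,0],[0,0,0],-1],[[0.07,-0.4,0],[0,0,0],-1],[[0.095,-0.55,0],[0,0,0],-1],[[0.11,-0.63,0],[0,0,0],-1],[[0.115,-0.66,0],[0.002,0.001,0],-1],[[0.115,-0.66,0],[0.002,0.001,0],-1]]'; python3 go.py .4515 -.0693 .0508
python3 - <<'E'
from h import *
p=env.state()["position"]
overlay("pics/p2.png",180,60,440,300,2.25,[(p[0],p[1],p[2]-.0358,.0115,(0,0,255)),(.4508,-.0692,.015,.036,(0,255,0)),(p[0],p[1],p[2]+.034,.012,(255,0,0))])
E
```

```text
time: 13.25
position: [0.4515, -0.0691, 0.1497]
ee_rot: [[0.0, 1.0, -0.002], [1.0, -0.0, 0.001], [0.001, -0.002, -1.0]]
contact_force: [-0.4, -0.8, -0.0]
gripper_width: 0.0235
shift [-0.001  0.001  0.396] turn [-0.001 -0.    -0.   ] t 13.25 pos [ 0.4515 -0.0691  0.1497] w 0.0235
```

View pics/p2.png

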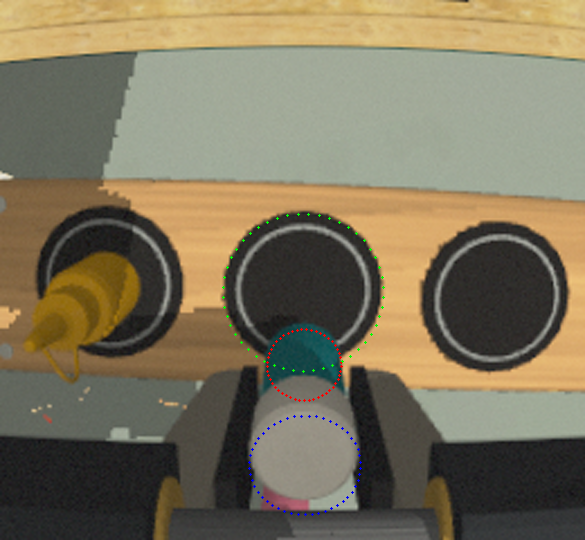

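The stick is upright, bottle and pads look right, and the stick sits about 2.3 mm towards -x in the jaws. I compensate for that and lower.

```bash
python3 -m creep '[[[-0.001,0.006,0.1],[0,0,0],-1],[[-0.001,0.006,0.2],[0,0,0],-1],[[-0.001,0.006,0.29],[0,0,0],-1],[[-0.001,0.006,0.35],[0,0,0],-1],[[-0.001,0.006,0.38],[0,0,0],-1],[[-0.001,0.006,0.395],[0,0,0],-1],[[-0.001,0.006,0.397],[0,0,0],-1],[[-0.001,0.006,0.397],[0,0,0],-1]]'; python3 go.py .453 -.0693 .0505
```

```text
time: 14.3
position: [0.4537, -0.0695, 0.0512]
ee_rot: [[0.0, 1.0, -0.001], [1.0, -0.0, 0.001], [0.001, -0.001, -1.0]]
contact_force: [-0.7, 0.1, 0.3]
gripper_width: 0.0236
shift [ 0.001 -0.003  0.003] turn [-0. -0. -0.] t 14.3 pos [ 0.4537 -0.0695  0.0512] w 0.0236
```

```bash
python3 -m creep '[[[0,-0.003,0.004],[0,0,0],-1],[[0,-0.003,0.006],[0,0,0],-1],[[0,-0.003,0.006],[0,0,0],-1]]' && python3 -m creep '[[[0,0,0],[0,0,0],-0.4],[[0,0,0],[0,0,0],-0.2],[[0,0,0],[0,0,0],-0.1],[[0,0,0],[0,0,0],-0.1],[[0,0,-0.1],[0,0,0],-0.1],[[0,0,-0.25],[0,0,0],-0.1],[[0,0,-0.45],[0,0,0],-0.1],[[0,0,-0.55],[0,0,0],-0.1]]';  python3 go.py .651 .215 .18
```

```text
time: 14.68
position: [0.454, -0.0697, 0.0511]
ee_rot: [[0.0, 1.0, 0.001], [1.0, -0.0, 0.0], [0.0, 0.001, -1.0]]
contact_force: [-1.9, 2.0, 8.4]
gripper_width: 0.0239
time: 15.68
position: [0.4548, -0.0703, 0.1914]
ee_rot: [[0.0, 1.0, 0.005], [1.0, -0.0, -0.001], [-0.001, 0.005, -1.0]]
contact_force: [0.2, 0.7, -0.6]
gripper_width: 0.0412
shift [1.141 0.784 0.048] turn [ 0.002  0.    -0.   ] t 15.68 pos [ 0.4548 -0.0703  0.1914] w 0.0412
```

```bash
python3 -m creep '[[[0.08,0.05,0],[0,0,0],0.2],[[0.25,0.16,0],[0,0,0],0.5],[[0.43,0.28,0],[0,0,0],0.55],[[0.61,0.4,0],[0,0,0],0.55],[[0.79,0.52,0],[0,0,0],0.55],[[0.93,0.64,0],[0,0,0],0.55],[[1,0.74,0.03],[0.002,0,0],0.55],[[1,0.784,0.048],[0.002,0,0],0.55]]'; python3 go.py .651 .215 .18
python3 - <<'E'
from h import *
c=env.read_camera("wrist")
for b in blobs(c,(82,90,60),(105,255,255),(200,120,560,300),200): print(b,np.round(wplane(c,b[0],b[1],.048),4)[:2])
overlay("pics/x3.png",60,20,460,300,1.9,[(.651,.215,.048,.0245,(0,0,255)),(.651,.215,0,.023,(255,0,0)),(.4508,-.0692,.015,.036,(0,255,0)),(.4508,-.0692,.015,.0115,(0,255,0))])
E
```

```text
time: 16.68
position: [0.6513, 0.1807, 0.1789]
ee_rot: [[-0.001, 1.0, -0.003], [1.0, 0.001, -0.001], [-0.001, -0.003, -1.0]]
contact_force: [-0.5, -0.2, -1.3]
gripper_width: 0.0711
shift [ 0.137 -0.001 -0.004] turn [-0.001  0.     0.   ] t 16.68 pos [0.6513 0.1807 0.1789] w 0.0711
(np.float64(350.7), np.float64(191.1), 1841, [48, 49]) [0.6504 0.2164]
```

View pics/x3.png

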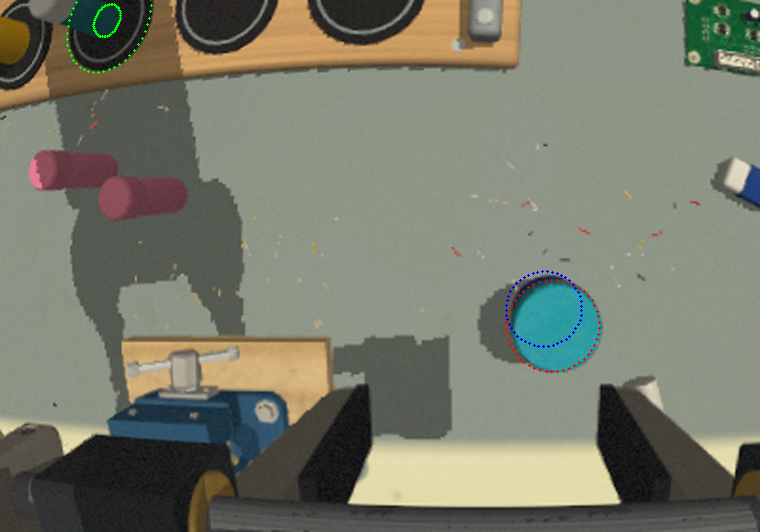

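The tub's lid centre is at (.651,.2162), and the stick stands on P2. The marker's end lies about 25 mm clear of the finger path. I'll shift over the tub, descend and grip.

```bash
python3 -m creep '[[[0.1,0,0],[0,0,0],0.55],[[0.142,-0.001,0.1],[0,0,0],0.55],[[0.142,-0.003,0.27],[0,0,0],0.55],[[0.142,-0.003,0.42],[0,0,0],0.55],[[0.142,-0.003,0.54],[0,0,0],0.55],[[0.142,-0.003,0.62],[0,0,0],0.55],[[0.142,-0.003,0.644],[0,0,0],0.55],[[0.142,-0.003,0.644],[0,0,0],0.55]]' && python3 -m creep '[[[0,-0.002,0],[0,0,0],0.35],[[0,-0.002,0],[0,0,0],0.2],[[0,-0.002,0],[0,0,0],0],[[0,-0.002,0],[0,0,0],-1],[[0,-0.002,0],[0,0,0],-1],[[0,-0.002,0],[0,0,0],-1],[[0,-0.002,0],[0,0,0],-1]]' && python3 -m creep '[[[0,0,-0.05],[0,0,0],-1],[[0,0,-0.12],[0,0,0],-1],[[0,0,-0.24],[0,0,0],-1],[[0,0,-0.36],[0,0,0],-1],[[0,0,-0.45],[0,0,0],-1],[[0,0,-0.5],[0,0,0],-1],[[0,0,-0.5],[0,0,0],-1]]'; python3 go.py .455 .0208 .14
```

```text
time: 17.77
position: [0.6501, 0.2144, 0.0185]
ee_rot: [[0.001, 1.0, -0.002], [1.0, -0.001, -0.002], [-0.002, -0.002, -1.0]]
contact_force: [-0.3, 0.0, -0.1]
gripper_width: 0.0711
time: 18.65
position: [0.6502, 0.2146, 0.0194]
ee_rot: [[0.001, 1.0, -0.001], [1.0, -0.001, -0.001], [-0.001, -0.001, -1.0]]
contact_force: [-1.5, 1.3, 5.3]
gripper_width: 0.0489
time: 19.52
position: [0.6509, 0.2148, 0.1458]
ee_rot: [[0.001, 1.0, 0.001], [1.0, -0.001, -0.001], [-0.001, 0.001, -1.0]]
contact_force: [-1.2, 0.2, -1.6]
gripper_width: 0.0487
shift [-0.777 -0.783  0.023] turn [ 0.  0. -0.] t 19.52 pos [0.6509 0.2148 0.1458] w 0.0487
```

```bash
python3 -m creep '[[[-0.06,-0.06,0],[0,0,0],-1],[[-0.2,-0.2,0],[0,0,0],-1],[[-0.37,-0.37,0],[0,0,0],-1],[[-0.53,-0.53,0],[0,0,0],-1],[[-0.66,-0.66,0],[0,0,0],-1],[[-0.745,-0.75,0],[0,0,0],-1],[[-0.777,-0.783,0.02],[0,0,0],-1],[[-0.777,-0.783,0.023],[0,0,0],-1]]'; python3 go.py .455 .0208 .0345
python3 - <<'E'
from h import *
p=env.state()["position"]
overlay("pics/p3.png",100,60,440,300,2.2,[(p[0],p[1],p[2]-.019,.023,(0,0,255)),(.4545,.0208,.015,.036,(0,255,0)),(p[0],p[1],p[2]+.029,.0245,(255,0,0)),(.4508,-.0692,.015,.036,(0,255,0)),(.4508,-.0692,.015,.0115,(0,255,0)),(.447,-.159,.015,.016,(0,255,0))])
E
```

```text
time: 20.52
position: [0.4545, 0.0208, 0.139]
ee_rot: [[0.002, 1.0, -0.0], [1.0, -0.002, -0.0], [-0.0, -0.0, -1.0]]
contact_force: [0.4, 0.1, -0.6]
gripper_width: 0.049
shift [0.    0.002 0.418] turn [-0.     0.    -0.001] t 20.52 pos [0.4545 0.0208 0.139 ] w 0.049
```

View pics/p3.png

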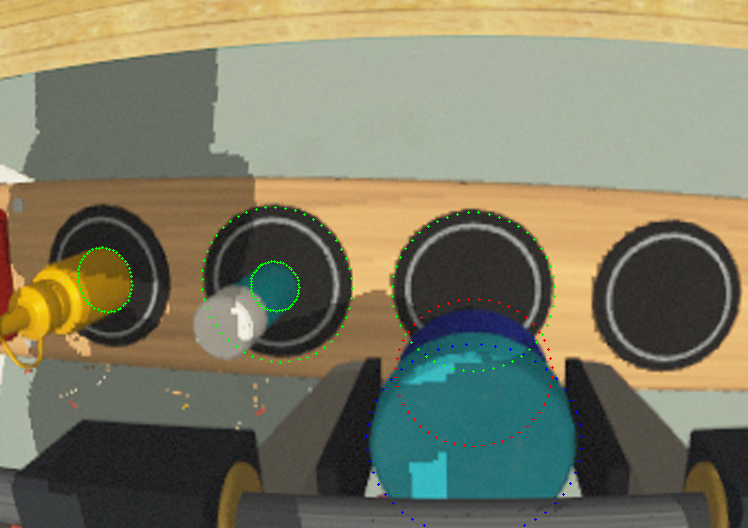

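The bottle and stick stand centred. The held tub disagrees with its prediction: its base appears about 3 mm towards +x and its lid about 3 mm towards -x, so it may have tilted slightly. The side camera looks along y and will show that.

Run:
```python
from h import *
c=env.read_camera("side"); p=env.state()["position"]; u=proj(c,p); print(u)
a,b=int(u[0])-40,int(u[1])-35
cv2.imwrite("pics/s3.png",cv2.resize(c["image"][b:b+65,a:a+80,::-1],None,fx=9,fy=9,interpolation=cv2.INTER_CUBIC))
```

```text
[278.81845378 149.88007768]
```

View pics/s3.png

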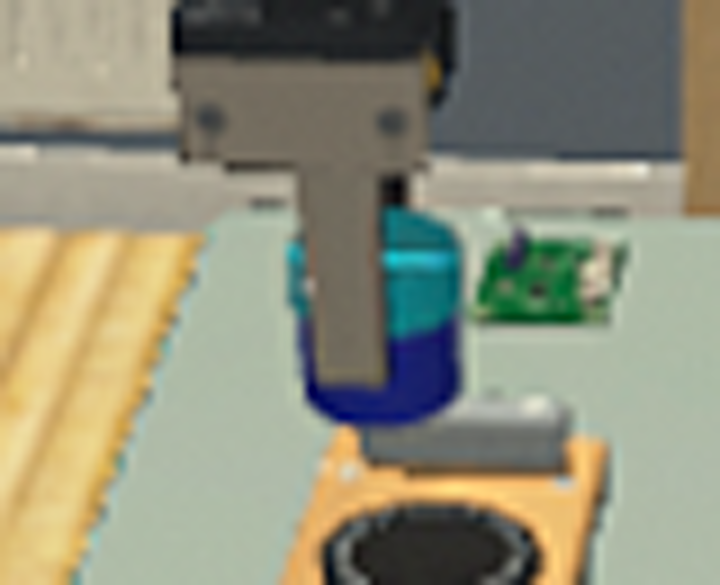

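The tub is nearly upright, leaning a few degrees at most, and the pad will level it. I'll lower it gently, watching the force.

```bash
python3 -m creep '[[[-0.002,0,0.1],[0,0,0],-1],[[-0.002,0,0.2],[0,0,0],-1],[[-0.002,0,0.29],[0,0,0],-1],[[-0.002,0,0.35],[0,0,0],-1],[[-0.002,0,0.385],[0,0,0],-1],[[-0.002,0,0.4],[0,0,0],-1],[[-0.002,0,0.405],[0,0,0],-1],[[-0.002,0,0.405],[0,0,0],-1]]' && python3 -m creep '[[[0,0,0.005],[0,0,0],-1],[[0,0,0.01],[0,0,0],-1],[[0,0,0.014],[0,0,0],-1],[[0,0,0.014],[0,0,0],-1],[[0,0,0.014],[0,0,0],-1]]';python3 go.py .4545 .0205 .034
```

```text
time: 21.62
position: [0.456, 0.0206, 0.0388]
ee_rot: [[0.0, 1.0, 0.002], [1.0, -0.0, -0.001], [-0.001, 0.002, -1.0]]
contact_force: [-0.3, -0.4, -0.8]
gripper_width: 0.0486
time: 22.25
position: [0.456, 0.0206, 0.0353]
ee_rot: [[0.0, 1.0, 0.002], [1.0, -0.0, -0.001], [-0.001, 0.002, -1.0]]
contact_force: [-0.4, -0.7, -0.2]
gripper_width: 0.0488
shift [-0.    -0.006  0.005] turn [ 0.001  0.    -0.   ] t 22.25 pos [0.456  0.0206 0.0353] w 0.0488
```

```bash
python3 -m creep '[[[0,-0.003,0.003],[0,0,0],-1],[[0,-0.005,0.006],[0,0,0],-1],[[0,-0.005,0.006],[0,0,0],-1],[[0,-0.005,0.006],[0,0,0],-1]]' && python3 -m creep '[[[0,0,0],[0,0,0],0.15],[[0,0,0],[0,0,0],0.3],[[0,0,0],[0,0,0],0.45],[[0,0,0],[0,0,0],0.45],[[0,0,-0.08],[0,0,0],0.45],[[0,0,-0.2],[0,0,0],0.45],[[0,0,-0.4],[0,0,0],0.45],[[0,0,-0.6],[0,0,0],0.45]]';  python3 go.py .622 -.2435 .18
```

```text
time: 22.75
position: [0.4553, 0.0205, 0.0344]
ee_rot: [[0.0, 1.0, 0.003], [1.0, -0.0, -0.001], [-0.001, 0.003, -1.0]]
contact_force: [-0.5, 1.6, 4.7]
gripper_width: 0.049
time: 23.75
position: [0.4544, 0.0207, 0.1856]
ee_rot: [[0.001, 1.0, 0.002], [1.0, -0.001, -0.001], [-0.001, 0.002, -1.0]]
contact_force: [1.5, 0.0, -0.0]
gripper_width: 0.0669
shift [-1.057  0.671  0.024] turn [ 0.001  0.    -0.   ] t 23.75 pos [0.4544 0.0207 0.1856] w 0.0669
```

```bash
python3 -m creep '[[[-0.07,0.05,0],[0,0,0],0.5],[[-0.24,0.15,0],[0,0,0],0.7],[[-0.42,0.27,0],[0,0,0],0.85],[[-0.6,0.38,0],[0,0,0],0.85],[[-0.77,0.5,0],[0,0,0],0.85],[[-0.9,0.6,0],[0,0,0],0.85],[[-0.97,0.66,0.02],[0,0,0],0.85],[[-1,0.671,0.024],[0.001,0,0],0.85]]'; python3 go.py .622 -.2435 .18
python3 - <<'E'
from h import *
c=env.read_camera("wrist")
for b in blobs(c,(0,100,30),(9,255,255),(200,120,400,320),300): print("tin",b,np.round(wplane(c,b[0],b[1],.024),4)[:2])
for b in blobs(c,(82,90,40),(105,255,255),(300,10,560,200),200): print("tub",b,np.round(wplane(c,b[0],b[1],.063),4)[:2])
overlay("pics/x4.png",230,20,560,300,2.1,[(.622,-.2435,.024,.032,(255,0,0)),(.4545,.0205,.015,.036,(0,255,0)),(.4545,.0205,.015,.023,(0,0,255)),(.4545,.0205,.063,.0245,(0,0,255)),(.4508,-.0692,.015,.0115,(0,255,0)),(.447,-.159,.015,.016,(0,255,0))])
E
```

```text
time: 24.75
position: [0.6215, -0.2304, 0.1775]
ee_rot: [[0.002, 1.0, -0.004], [1.0, -0.002, 0.001], [0.001, -0.004, -1.0]]
contact_force: [-1.1, -0.4, -0.4]
gripper_width: 0.0848
shift [-0.052  0.002 -0.01 ] turn [-0.001 -0.    -0.001] t 24.75 pos [ 0.6215 -0.2304  0.1775] w 0.0848
tin (np.float64(299.3), np.float64(187.5), 2717, [59, 58]) [ 0.6215 -0.2466]
tub (np.float64(458.3), np.float64(39.4), 433, [29, 26]) [ 0.4634 -0.0891]
tub (np.float64(534.1), np.float64(54.0), 1277, [39, 42]) [0.4615 0.0102]
```

View pics/x4.png

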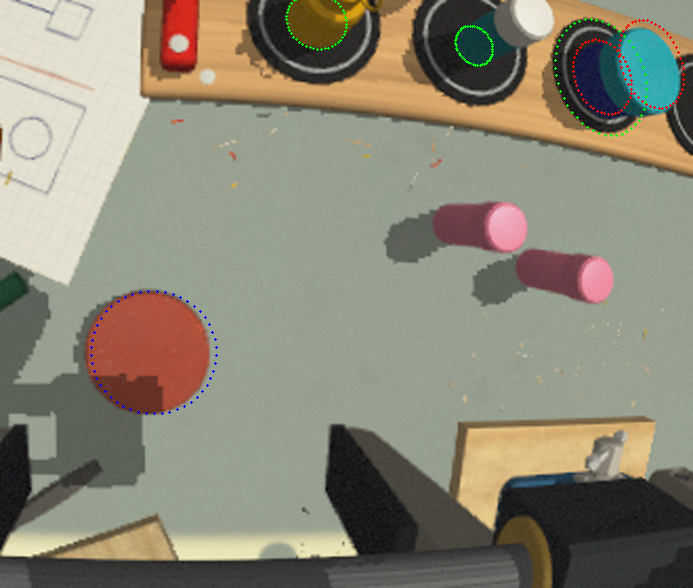

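The tin's lid centre is at (.6215,-.2465), and the tub stands on P3. The green and dark desk items are clear of the finger tracks.

```bash
python3 -m creep '[[[-0.064,0,0.03],[0,0,0],0.85],[[-0.064,0,0.18],[0,0,0],0.85],[[-0.064,0,0.34],[0,0,0],0.85],[[-0.064,0,0.48],[0,0,0],0.85],[[-0.064,0,0.59],[0,0,0],0.85],[[-0.064,0,0.65],[0,0,0],0.85],[[-0.064,0,0.68],[0,0,0],0.85],[[-0.064,0,0.68],[0,0,0],0.85]]'; python3 go.py .6215 -.2465 .004
```

```text
time: 25.85
position: [0.6209, -0.2458, 0.0088]
ee_rot: [[0.001, 1.0, -0.003], [1.0, -0.001, 0.0], [0.0, -0.003, -1.0]]
contact_force: [-0.1, -0.0, -0.1]
gripper_width: 0.0852
shift [-0.003  0.002  0.019] turn [-0.001 -0.    -0.   ] t 25.85 pos [ 0.6209 -0.2458  0.0088] w 0.0852
```

```bash
python3 -m creep '[[[-0.003,0.002,0.01],[0,0,0],0.85],[[-0.003,0.002,0.018],[0,0,0],0.7],[[-0.003,0.002,0.018],[0,0,0],0.5],[[-0.003,0.002,0.018],[0,0,0],0.3],[[-0.003,0.002,0.018],[0,0,0],-1],[[-0.003,0.002,0.018],[0,0,0],-1],[[-0.003,0.002,0.018],[0,0,0],-1],[[-0.003,0.002,0.018],[0,0,0],-1]]' && python3 -m creep '[[[0,0,-0.05],[0,0,0],-1],[[0,0,-0.12],[0,0,0],-1],[[0,0,-0.24],[0,0,0],-1],[[0,0,-0.38],[0,0,0],-1],[[0,0,-0.5],[0,0,0],-1],[[0,0,-0.58],[0,0,0],-1],[[0,0,-0.6],[0,0,0],-1],[[0,0,-0.6],[0,0,0],-1]]'; python3 go.py .4585 .1105 .15
```

```text
time: 26.85
position: [0.6215, -0.2466, 0.0045]
ee_rot: [[0.001, 1.0, -0.002], [1.0, -0.001, 0.0], [0.0, -0.002, -1.0]]
contact_force: [-0.4, 0.1, 2.2]
gripper_width: 0.0634
time: 27.85
position: [0.6216, -0.2465, 0.1539]
ee_rot: [[0.001, 1.0, -0.003], [1.0, -0.001, 0.001], [0.001, -0.003, -1.0]]
contact_force: [0.2, 0.1, -1.4]
gripper_width: 0.0632
shift [ 1.427 -0.654  0.019] turn [-0.001 -0.    -0.   ] t 27.85 pos [ 0.6216 -0.2465  0.1539] w 0.0632
```

Tin held (63.3 mm). I carry it over to P4 in two calls, with its base at about 150 mm, above everything on the board.

```bash
python3 -m creep '[[[0.07,0,0],[0,0,0],-1],[[0.2,-0.02,0],[0,0,0],-1],[[0.37,-0.06,0],[0,0,0],-1],[[0.54,-0.12,0],[0,0,0],-1],[[0.71,-0.2,0],[0,0,0],-1],[[0.87,-0.28,0],[0,0,0],-1],[[1,-0.35,0],[0,0,0],-1],[[1,-0.35,0],[0,0,0],-1]]'; python3 go.py .4585 .1105 .12
```

```text
time: 28.85
position: [0.5322, 0.0067, 0.1531]
ee_rot: [[-0.002, 1.0, -0.006], [1.0, 0.002, 0.002], [0.002, -0.006, -1.0]]
contact_force: [0.1, -0.4, -0.9]
gripper_width: 0.0634
shift [ 0.416 -0.293  0.135] turn [-0.002 -0.001  0.001] t 28.85 pos [0.5322 0.0067 0.1531] w 0.0634
```

```bash
python3 -m creep '[[[0.1,-0.07,0],[0,0,0],-1],[[0.22,-0.15,0],[0,0,0],-1],[[0.32,-0.23,0],[0,0,0],-1],[[0.39,-0.28,0],[-0.002,-0.001,0],-1],[[0.416,-0.293,0.06],[-0.002,-0.001,0.001],-1],[[0.416,-0.293,0.13],[-0.002,-0.001,0.001],-1],[[0.416,-0.293,0.13],[-0.002,-0.001,0.001],-1],[[0.416,-0.293,0.13],[-0.002,-0.001,0.001],-1]]'; python3 go.py .4583 .1105 .0195
python3 - <<'E'
from h import *
p=env.state()["position"]
overlay("pics/p4.png",120,60,450,320,2.2,[(p[0],p[1],p[2]-.0045,.031,(0,0,255)),(p[0],p[1],p[2]+.0195,.032,(255,0,0)),(.4583,.1105,.015,.036,(0,255,0)),(.4545,.0205,.015,.023,(0,0,255)),(.4545,.0205,.063,.0245,(0,0,255)),(.4508,-.0692,.015,.0115,(0,255,0))])
E
```

```text
time: 29.85
position: [0.4589, 0.1102, 0.1211]
ee_rot: [[0.001, 1.0, -0.0], [1.0, -0.001, -0.001], [-0.001, -0.0, -1.0]]
contact_force: [0.8, 0.7, -1.4]
gripper_width: 0.0633
shift [ 0.002 -0.002  0.406] turn [-0.  0. -0.] t 29.85 pos [0.4589 0.1102 0.1211] w 0.0633
```

View pics/p4.png

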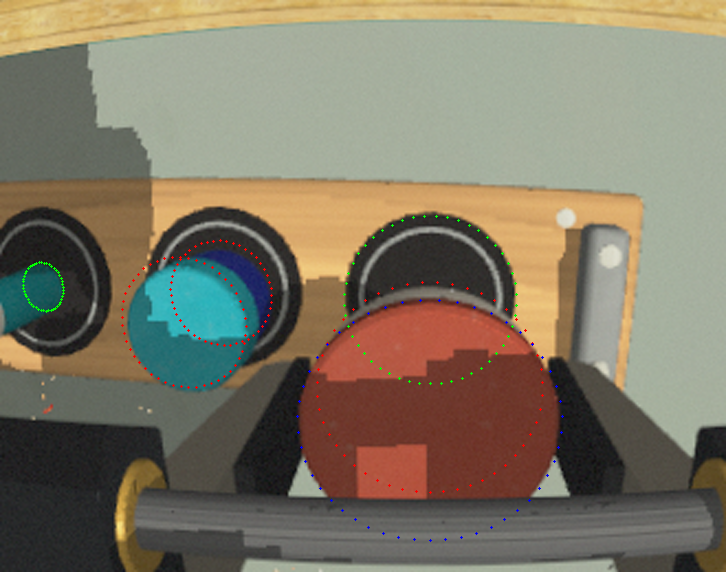

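The tin is level and centred over P4. I lower it, then release with a limited opening (about 71 mm) to stay clear of the tub and the grey block.

```bash
python3 -m creep '[[[0.002,-0.004,0.1],[0,0,0],-1],[[0.002,-0.004,0.2],[0,0,0],-1],[[0.002,-0.004,0.28],[0,0,0],-1],[[0.002,-0.004,0.34],[0,0,0],-1],[[0.002,-0.004,0.38],[0,0,0],-1],[[0.002,-0.004,0.395],[0,0,0],-1],[[0.002,-0.004,0.4],[0,0,0],-1],[[0.002,-0.004,0.4],[0,0,0],-1]]'; python3 go.py .4583 .1105 .0195
```

```text
time: 30.9
position: [0.4587, 0.1106, 0.022]
ee_rot: [[0.001, 1.0, 0.002], [1.0, -0.001, -0.001], [-0.001, 0.002, -1.0]]
contact_force: [0.4, -0.2, -0.9]
gripper_width: 0.0635
shift [-0.    -0.002  0.01 ] turn [ 0.001  0.    -0.   ] t 30.9 pos [0.4587 0.1106 0.022 ] w 0.0635
```

```bash
python3 -m creep '[[[0,-0.002,0.006],[0,0,0],-1],[[0,-0.002,0.01],[0,0,0],-1],[[0,-0.002,0.01],[0,0,0],-1],[[0,-0.002,0.01],[0,0,0],-1]]' && python3 -m creep '[[[0,0,0],[0,0,0],0.45],[[0,0,0],[0,0,0],0.55],[[0,0,0],[0,0,0],0.55],[[0,0,0],[0,0,0],0.55],[[0,0,-0.06],[0,0,0],0.55],[[0,0,-0.2],[0,0,0],0.55],[[0,0,-0.4],[0,0,0],0.55],[[0,0,-0.6],[0,0,0],0.55]]' && python3 -m creep '[[[0.1,0.1,-0.1],[0,0,0],0.55],[[0.25,0.25,-0.1],[0,0,0],0.55],[[0.4,0.4,-0.1],[0,0,0],0.55],[[0.5,0.5,-0.1],[0,0,0],0.55],[[0.6,0.5,-0.1],[0,0,0],0.55],[[0.6,0.5,-0.1],[0,0,0],0.55],[[0.6,0.5,-0.1],[0,0,0],0.55]]'
python3 - <<'E'
from h import *
c=env.read_camera("top")
for nm,lo,hi,box,z,t in [("tub",(82,90,50),(105,255,255),(285,220,315,255),.063,(.4545,.0205)),("tin",(0,80,40),(12,255,255),(245,220,285,260),.039,(.4583,.1105)),("cap",(0,0,110),(180,60,255),(325,228,346,262),.085,(.4508,-.0692)),("bottle",(12,120,60),(30,255,255),(352,225,390,262),.071,(.447,-.159)),("pcb",(40,80,30),(80,255,255),(160,215,195,245),.01,(.4738,.3311))]:
    for b in blobs(c,lo,hi,box,15): print(nm,b,np.round(plane(c,b[0],b[1],z),4)[:2],t)
s=env.read_camera("side")
a=cv2.resize(c["image"][205:275,160:420,::-1],None,fx=2.8,fy=2.8,interpolation=cv2.INTER_CUBIC)
b=cv2.resize(s["image"][130:275,215:375,::-1],None,fx=2.6,fy=2.6,interpolation=cv2.INTER_CUBIC)
o=np.zeros((a.shape[0]+b.shape[0],a.shape[1],3),np.uint8);o[:a.shape[0]]=a;o[a.shape[0]:,:b.shape[1]]=b
cv2.imwrite("pics/f.png",o)
E
```

```text
time: 31.4
position: [0.4583, 0.1106, 0.0196]
ee_rot: [[0.001, 1.0, 0.002], [1.0, -0.001, -0.001], [-0.001, 0.002, -1.0]]
contact_force: [0.4, 0.9, -0.1]
gripper_width: 0.0633
time: 32.4
position: [0.4579, 0.1108, 0.1721]
ee_rot: [[0.001, 1.0, 0.003], [1.0, -0.001, -0.001], [-0.001, 0.003, -1.0]]
contact_force: [0.6, 0.0, 0.2]
gripper_width: 0.0712
time: 33.28
position: [0.5828, 0.26, 0.1978]
ee_rot: [[0.001, 1.0, 0.003], [1.0, -0.001, -0.002], [-0.002, 0.003, -1.0]]
contact_force: [0.1, -0.9, -0.5]
gripper_width: 0.0712
tub (np.float64(299.5), np.float64(239.1), 283, [20, 19]) [0.4596 0.0209] (0.4545, 0.0205)
tin (np.float64(263.4), np.float64(238.0), 551, [26, 27]) [0.4615 0.111 ] (0.4583, 0.1105)
cap (np.float64(336.8), np.float64(242.3), 80, [10, 10]) [ 0.4529 -0.0687] (0.4508, -0.0692)
bottle (np.float64(371.5), np.float64(244.9), 151, [14, 14]) [ 0.448  -0.1544] (0.447, -0.159)
```

View pics/f.png

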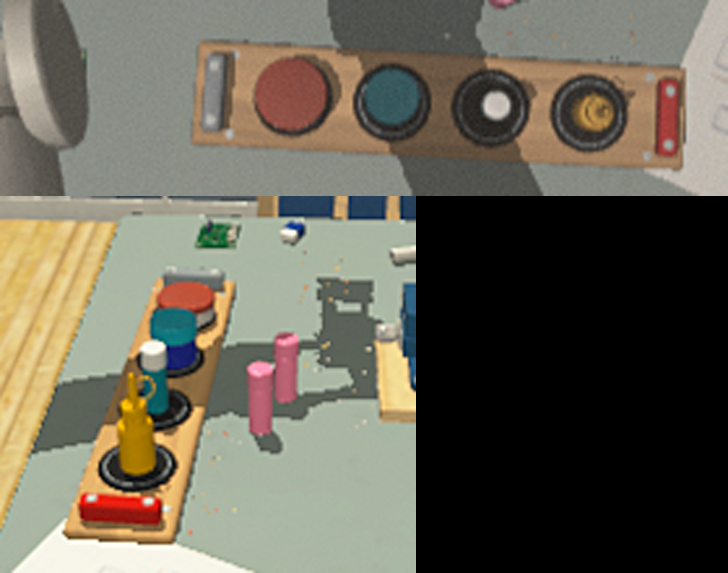

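The final view (top and side crops) shows all four upright on their pads, in the right order. From the red block: bottle, stick, tub, tin. The arm is clear of everything. The tub is about 4 mm off its pad centre and the others read about 2–4 mm off, all well inside the 72 mm pads, so I'm handing in.

```bash
python3 -c "
from cell import env
print(env.job_done(), env.state()['time'])"
```

```text
the job is handed in; nothing more can be done
the job is handed in; nothing more can be done
```

All four items stand upright on the black pads, and I handed the job in at about 33 s of the 96 s allowed. From the red block to the grey block they are oil bottle, wax stick, paste tub and screw tin. The arm was clear of everything.

**Positions:** In the last top view the stick and tin read about 2–3 mm from their pad centres, and the tub about 4 mm towards +x. The bottle reads about 4.5 mm off in y, but its blob includes the spout and strap. The wrist view showed its base centred. I left the tub's offset uncorrected.

**Checks that disagreed:**
- The wrist view suggested the tub was tilted in the grip. The side view showed only a few degrees at most, and it stood level once placed.
- I could not confirm the circuit board in the last top view, because the arm hid it. The final side view shows it lying to the left of the board, and no move came near it.

**Forces:** The highest wrist reading at the end of any move was about 8 N, when setting the stick down. The pink sticks were still standing in the last view. I moved none of the look-alikes.

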